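# Snap the colour-matched caps onto two slip-trailing bottles

### The job

Close the two open slip bottles in the wooden rack, each with the cap of its own colour: rust cap on the rust bottle, blue cap on the blue bottle. Push each cap straight down past its click until it sits fully home on the ledge of the bottle's neck, and finish while still holding the last cap with the fingers and pressing it firmly down, not letting go of it. Leave the decorated plate on the banding wheel, the blue basin and the needle tool where they are.

Things in the scene. Friction and masses are not known exactly. Their poses are not given: they have to be found in the camera images.
- rust_cap_mid (a point): centre (half-way up) of the loose rust snap cap, a ribbed round cup 41 mm across and 48 mm tall, 20 g, standing on the bench mouth down: this point starts 24 mm above the bench; z points to the closed end. Take it by its sides from above. Hollow: mouth 28 mm across with a 3.5 mm high inner snap bead at the rim, above it a bore 34 mm across, 43 mm deep
- blue_cap_mid (a point): centre (half-way up) of the loose blue snap cap, a ribbed round cup 41 mm across and 48 mm tall, 20 g, standing on the bench mouth down: this point starts 24 mm above the bench; z points to the closed end. Take it by its sides from above. Hollow: mouth 28 mm across with a 3.5 mm high inner snap bead at the rim, above it a bore 34 mm across, 43 mm deep
- rust_cap: the same rust cap; origin at the middle of its open rim. Going down on the neck its rim meets the neck's snap bead 14 mm above the ledge and needs about 8 to 12 N to be forced past it; with the rim 7 to 11 mm above the ledge the force drops sharply (the click), the bead draws the cap down, and its rim stops hard on the ledge, centre 24 mm above it: fully home. It then stays on when let go
- blue_cap: the same blue cap; origin at the middle of its open rim. Going down on the neck its rim meets the neck's snap bead 14 mm above the ledge and needs about 8 to 12 N to be forced past it; with the rim 7 to 11 mm above the ledge the force drops sharply (the click), the bead draws the cap down, and its rim stops hard on the ledge, centre 24 mm above it: fully home. It then stays on when let go
- rust_ledge: white ring ledge, 47 mm across, on the neck of the rust squeeze bottle (rust-coloured, 56 mm across, fast in the rack); origin at the middle of the ledge's top face, 126 mm above the bench, z up. Above it: neck with a springy round snap bead 33 mm across, then a smooth conical nozzle, 26 mm across at its foot (16 mm up), tip 38 mm up, that guides the cap; the cap goes down over both
- blue_ledge: white ring ledge, 47 mm across, on the neck of the blue squeeze bottle (blue-coloured, 56 mm across, fast in the rack); origin at the middle of the ledge's top face, 126 mm above the bench, z up. Above it: neck with a springy round snap bead 33 mm across, then a smooth conical nozzle, 26 mm across at its foot (16 mm up), tip 38 mm up, that guides the cap; the cap goes down over both
- slip_rack: fixed light wooden block, 84 mm (x) by 310 mm (y) by 50 mm tall, origin at the middle of its underside; three bottles stand fast in it in a row along its y axis, 90 mm apart, in any order: rust and blue (open) and white, which is closed already with a white cap whose top is 174 mm above the bench
- plate: bystander: brown clay plate, 256 mm across, 36 mm tall, loose on the head of a banding wheel that lifts it 105 mm above the bench; origin under its middle
- basin: bystander: loose blue plastic basin, 160 mm across, 52 mm tall; origin under its middle
- needle_tool: bystander: needle tool lying on the bench, 145 mm long, 12 mm thick, wooden handle to -x, needle to +x; origin on the bench under its middle
Mind the look-alikes: they are no part of the job. Leave any green look-alike of the rust_cap alone.

How it is judged:
At the end, for the whole second after the job is handed in: Each cap sits on the bottle of its own colour, upright (within 0.1 rad), centred within 4 mm, its rim within 2.5 mm of the ledge; the fingers are still on one of the two caps and press it onto its ledge with more than 3 N (z of rust_cap_mid in the frame of rust_ledge between 0.021 and 0.0265 m and horizontal distance between rust_cap_mid and rust_ledge below 0.004 m and angle between each of rust_cap_mid, blue_cap_mid's own z axis and vertical below 0.1 rad and z of blue_cap_mid in the frame of blue_ledge between 0.021 and 0.0265 m and horizontal distance between blue_cap_mid and blue_ledge below 0.004 m and ((contact force between rust_cap and rust_ledge above 3 N and contact force between the fingers and rust_cap above 1.5 N) or (contact force between blue_cap and blue_ledge above 3 N and contact force between the fingers and blue_cap above 1.5 N))); the arm keeps its last pose, push and grip.
It fails at once if the decorated plate is shifted by more than 20 mm (distance of plate from where it was at the start of the episode above 0.02 m).
It fails at once if the blue basin is shifted by more than 40 mm (distance of basin from where it was at the start of the episode above 0.04 m).
It fails at once if the needle tool is shifted by more than 40 mm (distance of needle_tool from where it was at the start of the episode above 0.04 m).
It also fails if it takes over 64 s, if anything falls off the work surface, if the arm or the gripper's body presses on something with over 40 N, if the wrist force passes 120 N, or if a joint passes its speed limit or range.

### The arm

A 7-joint arm with a two-finger parallel gripper is mounted at the origin on the work surface. World frame = base frame: x ahead of the robot, y to its left, z up, the work surface at z = 0. Lengths are in m, angles in rad, forces in N, time in s.
With the tool pointing down it reaches from about 0.4 to 0.9 m from the base axis. Payload 5.6 kg.
Tool frame: the origin (TCP) lies at the centre of the arm's flange, where the gripper is bolted on; the fingertips stand 190 mm ahead of it and the grasp point (between the pads) lies 171 mm ahead of it; z points along the fingers, y is the direction in which the jaws open and shut (so a half turn about z gives the same grasp; the last joint's range is limited). The gripper opens to 92 mm and grips with 3 to 60 N. Pads are 20 mm wide; open, the fingers measure 128 mm over their backs; the gripper's body (75 mm by 189 mm) begins 69 mm behind the grasp point.
Start: joints at [1.22, 0.468, -0.012, 1.603, 0.006, 1.071, -0.056], TCP at [0.197, -0.619, 0.405] pointing down, gripper open.
Joint ranges: [-2.53, 2.53], [-0.31, 2.02], [-1.57, 1.55], [0.28, 2.44], [-1.29, 4.43], [0.15, 1.84], [-2.92, 2.92]. Speed limits (rad/s): [2.57, 2.57, 3.14, 3.14, 3.14, 3.14, 3.14].

### API

Orientations are given as a rotation vector (axis times angle).
In Python, from rig import manip, optics gives the robot as it stands. The module is installed in compiled form; this text tells all that it offers.
- The arm moves only by the tool drive_tool, never from a script. Its argument "rows" is a list of rows, each a list of 3 entries, a list of its own where there are three numbers: the shift along the tool's x, y, z in units of 80 mm (1.0 is 80 mm), then the turn, a rotation vector about the tool's x, y, z in units of 45 degrees (1.0 is 45 degrees), then the closure, from 0 (fully open) to 1 (shut). In form: [[[dx, dy, dz], [ax, ay, az], claw], ...]. A call has 1 to 20 rows; each row shifts and turns the commanded pose from where the row before left it, along the tool's axes as they then stand; what a row does not reach is not made up. A row lasts 1/10 s, in which the tool goes at most 50 mm and 8.59 degrees, less where a joint would pass 70% of its speed; a pose out of reach is approached as far as the arm can. A call with a number of a shift or a turn outside -1 to 1 is refused whole. A call with a gripper value outside its range is refused whole. The fingers move at their own pace and stop on an object; the grip force is fixed at half the most. Time passes only in rows, so rows that do not move let the fingers close. It gives the time, the measured TCP pose, the force and the opening at its end, in the units of the state.
- manip.get_obs(): the state, without advancing time (a new reading comes with each control period).
- optics.snapshot(name): name is "scene" or "top" or "wrist"; returns a dict with "color" (400x640x3 uint8, red, green, blue), "depth" (400x640 float32, m along the optical axis (not along the pixel's ray), 0 where there is no reading), "camera_matrix" (3x3 intrinsics, pixels), "dist_coeffs" ([k1, k2, p1, p2, k3] as OpenCV has them; the pictures are not rectified), "rvec" (rotation vector, rad) and "tvec" (3), from world to camera coordinates, as OpenCV has them; the wrist camera has in their place "mount" (4x4, takes a point from camera to tool coordinates, whose origin is the TCP and whose axes are the flange's). Camera axes: x right, y down, z forward; pixel columns grow to the right and rows downward; lengths in m; the calibration is good to about 2 mm. A picture is of the moment at which its call begins: read the wrist's pose just before it.
- manip.finish_job(): hands the job in, once; it reports no verdict.
The state is a dict: "clock": time; "joints": joint angles; "qvel": joint speeds; "effort": joint torques, N m; "eef_pos": TCP position; "orientation": TCP orientation; "contact_force": force on the tool from outside, world axes, zero at the start; "wrist_torque": the same for the moment, N m; "grip_width": finger opening in m.
Only numpy, scipy, OpenCV 4.12 (cv2) and the standard library are available. Lean on these libraries where they do the work, as an engineer would, in place of code of your own. Each camera call takes 0.05 s, during which the arm holds its last target.

## Working session

There is one attempt and no reset: what is moved stays moved. The work goes in short steps, Python scripts to look and compute and a tool call to move; the robot and the scene stay as the last step left them, time stands still between calls to the robot, and variables do not carry over. Pictures are saved under pics/ and viewed, and the job is handed in when it is done.

Besides the shell and the picture viewer there is one more tool, called after ">>>" by a JSON object that holds its "op" and its "data", one argument or row to a line. drive_tool: Moves the arm, as the interface text tells. Shifts and turns lie within -1 to 1; 1 stands for 80 mm of shift or 45 degrees of turn. Its arguments: {"type":"object","properties":{"rows":{"type":"array"}},"required":["rows"]}

```bash
mkdir -p pics; cat > h.py <<'E'
import numpy as np, cv2
from rig import manip, optics
def world(s,px):
    K=s["camera_matrix"];d=np.array(s["dist_coeffs"])
    R=cv2.Rodrigues(np.array(s["rvec"]))[0];t=np.array(s["tvec"]).ravel()
    out=[]
    for u,v in px:
        z=s["depth"][int(v),int(u)]
        n=cv2.undistortPoints(np.array([[[u,v]]],float),K,d)[0,0]
        out.append(R.T@(np.array([n[0],n[1],1])*z-t))
    return np.array(out)
def atz(s,px,zw):
    K=s["camera_matrix"];d=np.array(s["dist_coeffs"])
    R=cv2.Rodrigues(np.array(s["rvec"]))[0];t=np.array(s["tvec"]).ravel()
    out=[];c=-R.T@t
    for u,v in px:
        n=cv2.undistortPoints(np.array([[[u,v]]],float),K,d)[0,0]
        r=R.T@np.array([n[0],n[1],1]);out.append(c+r*(zw-c[2])/r[2])
    return np.array(out)
def save(n,im): cv2.imwrite("pics/"+n,cv2.cvtColor(im,cv2.COLOR_RGB2BGR))
E
python3 - <<'E'
from h import *
print(manip.get_obs())
for n in("scene","top","wrist"):
    s=optics.snapshot(n);save(n+"0.png",s["color"])
    np.save(n+"0.npy",s,allow_pickle=True)
E
```

```text
{'clock': 0.0, 'joints': array([ 1.22002764,  0.46840322, -0.01161142,  1.60362198,  0.00599917,
        1.07142868, -0.05630701]), 'qvel': array([ 0.00093265, -0.0008762 ,  0.0009712 ,  0.00168744, -0.00025034,
       -0.00076593, -0.00068864]), 'effort': array([-1.31301026e-04, -5.20574355e+01, -1.29863978e-02, -2.43749392e+01,
       -5.67805942e-02,  1.70581508e-02,  1.58507328e-04]), 'eef_pos': array([ 0.19678964, -0.61923065,  0.40372384]), 'orientation': array([-3.10272293e+00, -4.81164126e-01,  6.27832820e-04]), 'contact_force': array([0.06956313, 0.39366714, 0.18069987]), 'wrist_torque': array([0.01631149, 0.00576921, 0.03901055]), 'grip_width': 0.09170967158788246}
```

View pics/scene0.png

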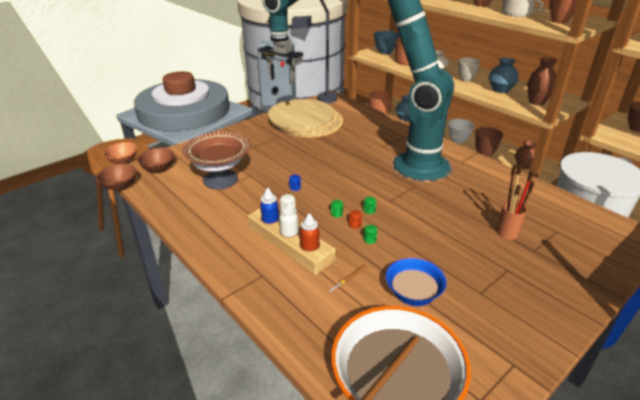

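View pics/top0.png

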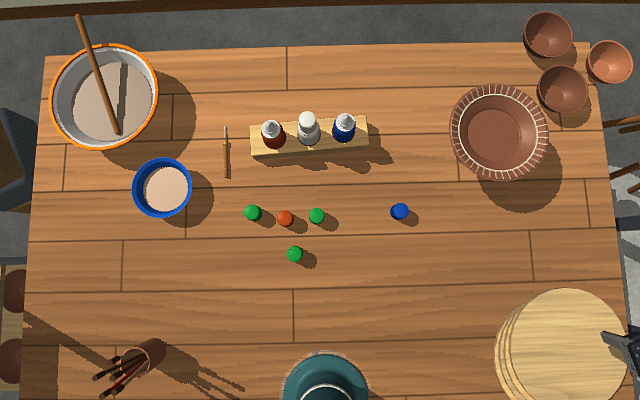

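View pics/wrist0.png

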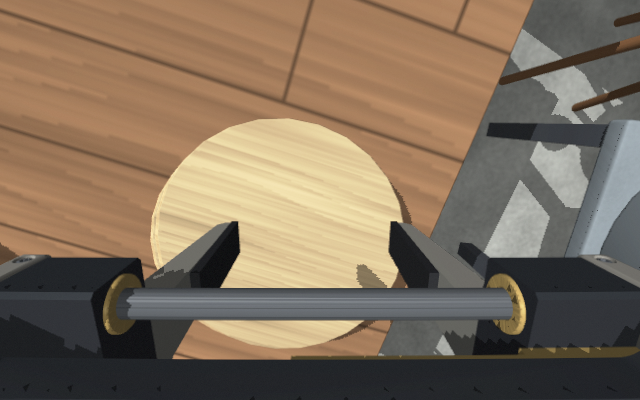

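The top view shows the rust cap at (286,218), green look-alikes at (253,212), (317,215) and (295,254), and the blue cap at (400,211). The bottles are rust (272,134), white (308,128) and blue (344,128). Next I'll measure these and check enlarged crops.

```bash
python3 - <<'E'
from h import *
s=np.load("top0.npy",allow_pickle=True).item()
im=s["color"]
H,W=im.shape[:2]
vv,uu=np.mgrid[0:H,0:W]
K=s["camera_matrix"];n=cv2.undistortPoints(np.stack([uu,vv],-1).reshape(-1,1,2).astype(float),K,np.array(s["dist_coeffs"]))[:,0]
R=cv2.Rodrigues(np.array(s["rvec"]))[0];t=np.array(s["tvec"]).ravel()
z=s["depth"].reshape(-1,1)
P=((np.c_[n,np.ones(len(n))]*z-t)@R).reshape(H,W,3)
np.save("topP.npy",P)
print("cam",-R.T@t)
def cap(u,v):
    w=P[v-12:v+13,u-12:u+13].reshape(-1,3)
    c=im[v-12:v+13,u-12:u+13].reshape(-1,3)
    top=w[(w[:,2]>.042)&(w[:,2]<.055)]
    print((u,v),len(top),top.mean(0).round(4),(top.min(0)+top.max(0)).round(4)/2,np.ptp(top,0).round(3), "bench",np.median(w[w[:,2]<.01][:,2]))
for p in[(286,218),(400,211),(253,212),(317,215),(295,254)]:cap(*p)
for p in[(272,134),(308,128),(344,128)]:
    u,v=p;w=P[v-25:v+25,u-17:u+18].reshape(-1,3)
    k=w[:,2].argmax();print("tip",w[k].round(4))
    l=w[(abs(w[:,2]-.126)<.004)];print("ledge",len(l),l.mean(0).round(4),((l.min(0)+l.max(0))/2).round(4),np.ptp(l,0).round(3))
r=P[110:165,240:380].reshape(-1,3);r=r[abs(r[:,2]-.05)<.004]
print("rack",r.min(0),r.max(0),cv2.minAreaRect((r[:,:2]*1000).astype(np.float32)))
b=P[150:225,125:200].reshape(-1,3);b=b[(b[:,2]>.045)&(b[:,2]<.06)];print("basin",b.min(0),b.max(0))
b=P[80:185,445:555].reshape(-1,3);b=b[(b[:,2]>.125)];print("plate",b.min(0),b.max(0))
print("needle",P[128,226],P[176,227])
save("top_c1.png",cv2.resize(im[100:270,220:420],None,fx=4,fy=3.5,interpolation=cv2.INTER_CUBIC)[:595])
E
```

```text
cam [0.38115062 0.00142247 0.98683606]
(286, 218) 195 [0.4515 0.0905 0.0481] [0.45265 0.0902  0.0475 ] [0.038 0.038 0.011] bench 0.0011417695536836366
(400, 211) 196 [ 0.4634 -0.2056  0.0483] [ 0.4631  -0.20545  0.04865] [0.039 0.038 0.013] bench 0.001235852693577887
(253, 212) 193 [0.469  0.174  0.0478] [0.4701  0.17425 0.04745] [0.039 0.039 0.011] bench 0.0009623890804703907
(317, 215) 188 [0.4567 0.0094 0.0483] [0.45585 0.0087  0.04755] [0.038 0.038 0.009] bench 0.0010801946858603653
(295, 254) 198 [0.3616 0.0678 0.0484] [0.36165 0.0687  0.04855] [0.037 0.038 0.013] bench 0.0009302497415646661
tip [0.3812 0.0014 0.9868]
ledge 141 [0.6577 0.1124 0.1267] [0.6613 0.1139 0.1266] [0.046 0.046 0.006]
tip [0.3812 0.0014 0.9868]
ledge 50 [0.6542 0.022  0.1274] [0.6587 0.0244 0.1267] [0.028 0.046 0.006]
tip [0.3812 0.0014 0.9868]
ledge 140 [ 0.6698 -0.0655  0.1268] [ 0.6736 -0.0661  0.1265] [0.046 0.044 0.006]
rack [ 0.61662467 -0.13288344  0.0460936 ] [0.71849688 0.18079819 0.05399841] ((666.8695678710938, 23.947219848632812), (85.604736328125, 310.1540832519531), 3.880401611328125)
basin [0.46045073 0.32857997 0.04500274] [0.61825365 0.48724138 0.05610875]
plate [ 0.38115062 -0.55028018  0.125001  ] [0.75939326 0.00142247 0.98683606]
needle [0.70684785 0.25294123 0.00402143] [0.57143032 0.24788697 0.00668436]
```

View pics/top_c1.png

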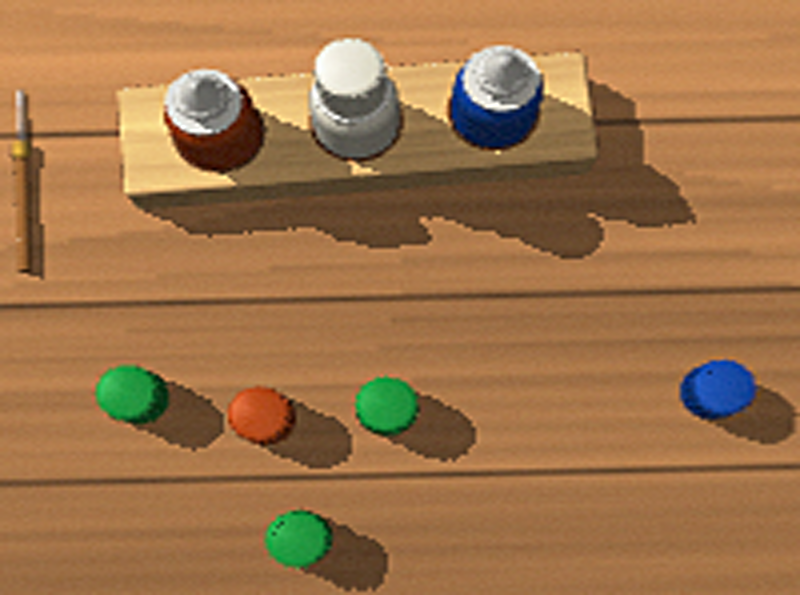

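The enlarged crop confirms one orange-red (rust) cap at about (286,218). The three others near it are green, and the blue cap stands alone. Measurements agree with each other: the rack is 85×310 mm at about 3.9° yaw, ledges sit at 0.126, and the bottle spacing comes to 90 mm. I'll turn the jaws to world x and move over the blue cap.

>>> {"op": "drive_tool", "data": {
  "rows": [
    [[0,0,0],[0,0,-0.19],0.4],
    [[0,0,0],[0,0,-0.19],0.4],
    [[0,0,0],[0,0,-0.19],0.4],
    [[0,0,0],[0,0,-0.19],0.4],
    [[0,0,0],[0,0,-0.19],0.4],
    [[0,0,0],[0,0,-0.19],0.4],
    [[0,0,0],[0,0,-0.19],0.4],
    [[0,0,0],[0,0,-0.19],0.4],
    [[0,0,0],[0,0,-0.09],0.4],
    [[0,0,0],[0,0,0],0.4]
  ]
}}

```text
clock: 1.15
eef_pos: [0.1966, -0.6195, 0.4043]
orientation: [-2.22, -2.222, -0.001]
contact_force: [-0.3, -0.2, -0.1]
grip_width: 0.0551
```

>>> {"op": "drive_tool", "data": {
  "rows": [
    [[0.2,0.12,0],[0,0,0],0.4],
    [[0.43,0.28,0],[0,0,0],0.4],
    [[0.43,0.28,0],[0,0,0],0.4],
    [[0.43,0.28,0],[0,0,0],0.4],
    [[0.43,0.28,0],[0,0,0],0.4],
    [[0.43,0.28,0],[0,0,0],0.4],
    [[0.43,0.28,0],[0,0,0],0.4],
    [[0.43,0.28,0],[0,0,0],0.4],
    [[0.43,0.28,0],[0,0,0],0.4],
    [[0.43,0.28,0],[0,0,0],0.4],
    [[0.43,0.28,0],[0,0,0],0.4],
    [[0.43,0.28,0],[0,0,0],0.4],
    [[0.23,0.14,0],[0,0,0],0.4],
    [[0,0,0],[0,0,0],0.4],
    [[0,0,0],[0,0,0],0.4]
  ]
}}

```text
clock: 2.65
eef_pos: [0.4633, -0.2065, 0.4045]
orientation: [-2.22, -2.222, 0.001]
contact_force: [-0.1, -0.7, 0.3]
grip_width: 0.0549
```

```bash
cat >> h.py <<'E'
def wsnap():
    o=manip.get_obs();s=optics.snapshot("wrist")
    M=np.array(s["mount"]);R=cv2.Rodrigues(np.array(o["orientation"]))[0]
    T=np.eye(4);T[:3,:3]=R;T[:3,3]=o["eef_pos"]
    C=T@M;Rw=C[:3,:3].T
    s["rvec"]=cv2.Rodrigues(Rw)[0];s["tvec"]=-Rw@C[:3,3]
    return o,s
def cloud(s):
    H,W=s["depth"].shape
    vv,uu=np.mgrid[0:H,0:W]
    n=cv2.undistortPoints(np.stack([uu,vv],-1).reshape(-1,1,2).astype(float),s["camera_matrix"],np.array(s["dist_coeffs"]))[:,0]
    R=cv2.Rodrigues(np.array(s["rvec"]))[0];t=np.array(s["tvec"]).ravel()
    return ((np.c_[n,np.ones(len(n))]*s["depth"].reshape(-1,1)-t)@R).reshape(H,W,3)
def circ(pts):
    A=np.c_[2*pts[:,:2],np.ones(len(pts))];b=(pts[:,:2]**2).sum(1)
    x=np.linalg.lstsq(A,b,rcond=None)[0];return x[:2],np.sqrt(x[2]+x[:2]@x[:2])
E
python3 - <<'E'
from h import *
o,s=wsnap();save("w1.png",s["color"]);P=cloud(s)
print(o["eef_pos"],o["orientation"],o["joints"].round(2))
q=P.reshape(-1,3)
m=(np.hypot(q[:,0]-.463,q[:,1]+.2055)<.03)&(abs(q[:,2]-.048)<.006)
t=q[m];print(len(t),t.mean(0),(t.min(0)+t.max(0))/2,np.ptp(t,0),cv2.minEnclosingCircle((t[:,:2]*1000).astype(np.float32)))
E
```

```text
[ 0.46334692 -0.2064661   0.40452618] [-2.22035653e+00 -2.22227254e+00  1.10218102e-03] [ 0.79  0.28 -0.51  1.92  0.16  0.98  0.21]
906 [ 0.46449163 -0.20473287  0.04691223] [ 0.4642265  -0.20483987  0.04579708] [0.04087499 0.03996556 0.00742557] ((464.47900390625, -205.51527404785156), 20.706567764282227)
```

View pics/w1.png

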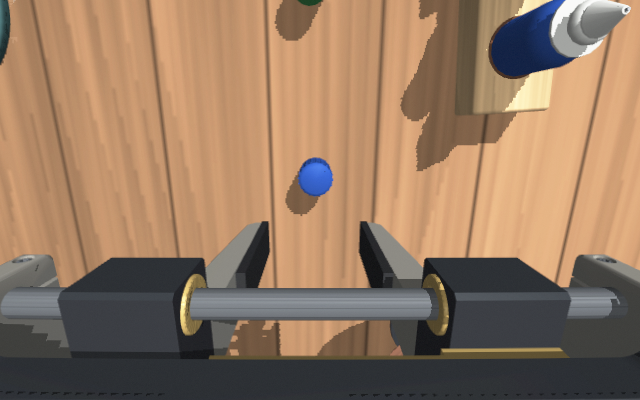

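>>> {"op": "drive_tool", "data": {
  "rows": [
    [[0.015,0.01,0.4],[0,0,0],0.4],
    [[0,0,0.4],[0,0,0],0.4],
    [[0,0,0.4],[0,0,0],0.4],
    [[0,0,0.4],[0,0,0],0.4],
    [[0,0,0.4],[0,0,0],0.4],
    [[0,0,0.2],[0,0,0],0.4],
    [[0,0,0.2],[0,0,0],0.4],
    [[0,0,0.14],[0,0,0],0.4],
    [[0,0,0],[0,0,0],0.4],
    [[0,0,0],[0,0,0],0.4]
  ]
}}

```text
clock: 3.7
eef_pos: [0.4642, -0.2058, 0.2017]
orientation: [2.221, 2.221, -0.0]
contact_force: [0.8, -0.3, 0.7]
grip_width: 0.0554
```

>>> {"op": "drive_tool", "data": {
  "rows": [
    [[0,0,0],[0,0,0],0.6],
    [[0,0,0],[0,0,0],0.8],
    [[0,0,0],[0,0,0],1],
    [[0,0,0],[0,0,0],1],
    [[0,0,0],[0,0,0],1],
    [[0,0,0],[0,0,0],1],
    [[0,0,0],[0,0,0],1],
    [[0,0,0],[0,0,0],1]
  ]
}}

```text
clock: 4.5
eef_pos: [0.4646, -0.2053, 0.2023]
orientation: [2.219, 2.222, -0.0]
contact_force: [-0.5, -1.1, 6.2]
grip_width: 0.0411
```

>>> {"op": "drive_tool", "data": {
  "rows": [
    [[0,0,-0.1],[0,0,0],1],
    [[0,0,-0.3],[0,0,0],1],
    [[0,0,-0.4],[0,0,0],1],
    [[0,0,-0.4],[0,0,0],1],
    [[0,0,-0.4],[0,0,0],1],
    [[0,0,-0.4],[0,0,0],1],
    [[0,0,-0.4],[0,0,0],1],
    [[0,0,-0.2],[0,0,0],1],
    [[0,0,0],[0,0,0],1],
    [[0,0,0],[0,0,0],1]
  ]
}}

```text
clock: 5.5
eef_pos: [0.4639, -0.2049, 0.4092]
orientation: [-2.22, -2.223, 0.001]
contact_force: [0.5, -0.0, -0.3]
grip_width: 0.0407
```

```bash
python3 - <<'E'
from h import *
o,s=wsnap();save("w2.png",s["color"]);P=cloud(s)
print(o["eef_pos"],o["grip_width"],o["contact_force"])
# in-hand cap and blue ledge
q=P.reshape(-1,3);c=s["color"].reshape(-1,3).astype(int)
bl=(c[:,2]>100)&(c[:,2]>c[:,0]+60)
d=q-o["eef_pos"]
m=bl&(np.hypot(d[:,0],d[:,1])<.035)&(abs(d[:,2]+.171)<.06)
t=d[m];print("cap in hand",m.sum(),t.min(0),t.max(0))
l=q[(abs(q[:,2]-.126)<.003)&(np.hypot(q[:,0]-.673,q[:,1]+.066)<.03)];print("ledge",len(l),(l.min(0)+l.max(0))/2,np.ptp(l,0))
n=q[(q[:,2]>.146)&(q[:,2]<.17)&(np.hypot(q[:,0]-.673,q[:,1]+.066)<.025)];print("nozzle",n.min(0),n.max(0),n[n[:,2].argsort()[-8:]])
E
```

```text
[ 0.46388311 -0.20492916  0.40916214] 0.040655047098240485 [ 0.48653995 -0.01429754 -0.26020763]
cap in hand 5586 [-0.01998419 -0.01587351 -0.20171939] [ 0.02071242  0.02112197 -0.15249469]
ledge 1319 [ 0.67273599 -0.06598004  0.12523178] [0.04425476 0.04516122 0.00439364]
nozzle [ 0.66263317 -0.07670354  0.14601294] [ 0.68123147 -0.05461088  0.16430941] [[ 0.67490374 -0.06745708  0.16312643]
 [ 0.67257383 -0.0644484   0.16331912]
 [ 0.67377725 -0.06693904  0.16341903]
 [ 0.6749964  -0.06631109  0.16346036]
 [ 0.67391864 -0.06511388  0.16354252]
 [ 0.67389534 -0.06645653  0.16388726]
 [ 0.67413616 -0.06526876  0.16406156]
 [ 0.67375625 -0.06473429  0.16430941]]
```

View pics/w2.png

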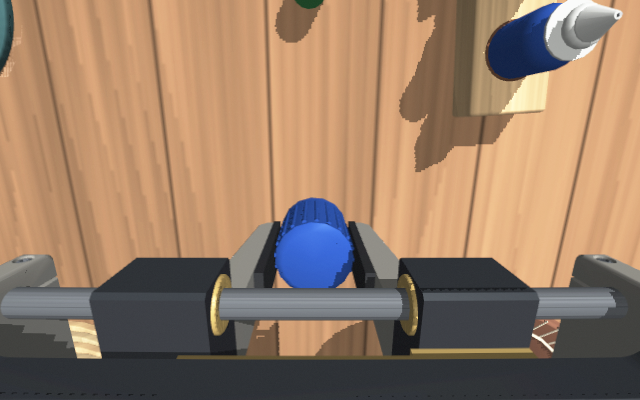

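>>> {"op": "drive_tool", "data": {
  "rows": [
    [[0.11,0.16,0],[0,0,0],1],
    [[0.23,0.35,0],[0,0,0],1],
    [[0.23,0.35,0],[0,0,0],1],
    [[0.23,0.35,0],[0,0,0],1],
    [[0.23,0.35,0],[0,0,0],1],
    [[0.23,0.35,0],[0,0,0],1],
    [[0.23,0.35,0],[0,0,0],1],
    [[0.16,0.24,0],[0,0,0],1],
    [[0.08,0.11,0],[0,0,0],1],
    [[0,0.12,0],[0,0,0],1],
    [[0,0,0],[0,0,0],1],
    [[0,0,0],[0,0,0],1]
  ]
}}

```text
clock: 6.75
eef_pos: [0.682, -0.0676, 0.409]
orientation: [-2.221, -2.221, 0.002]
contact_force: [0.8, -0.2, 1.0]
grip_width: 0.0406
```

```bash
python3 - <<'E'
from h import *
o,s=wsnap();save("w3.png",s["color"]);P=cloud(s)
print(o["eef_pos"],o["orientation"],o["contact_force"])
sc=optics.snapshot("scene");save("s3.png",cv2.resize(sc["color"][130:290,220:380],None,fx=3.7,fy=3.7,interpolation=cv2.INTER_CUBIC))
q=P.reshape(-1,3)
l=q[(abs(q[:,2]-.126)<.003)&(np.hypot(q[:,0]-.673,q[:,1]+.066)<.03)];print("ledge",len(l),(l.min(0)+l.max(0))/2,np.ptp(l,0))
l=q[(abs(q[:,2]-.126)<.003)&(np.hypot(q[:,0]-.661,q[:,1]-.114)<.03)];print("ledgeR",len(l),(l.min(0)+l.max(0))/2 if len(l) else 0,np.ptp(l,0))
E
```

```text
[ 0.68204191 -0.0676219   0.40902031] [-2.22130751e+00 -2.22111311e+00  2.03268068e-03] [ 0.77341147 -0.20510418  0.96412585]
ledge 726 [ 0.67407236 -0.06098212  0.12521197] [0.04569067 0.03860825 0.00419565]
ledgeR 19 [0.66249291 0.0915663  0.1241727 ] [0.01104923 0.001045   0.00176379]
```

View pics/w3.png

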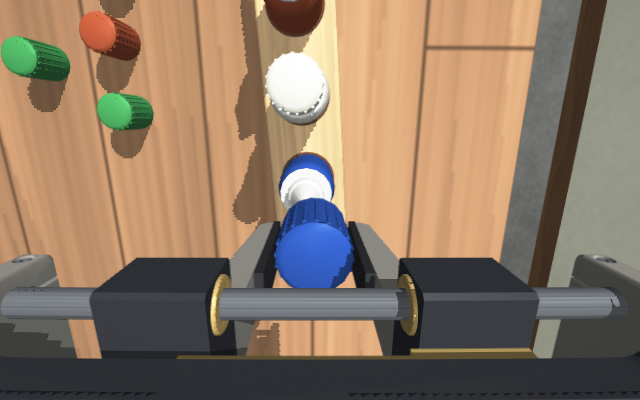

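View pics/s3.png

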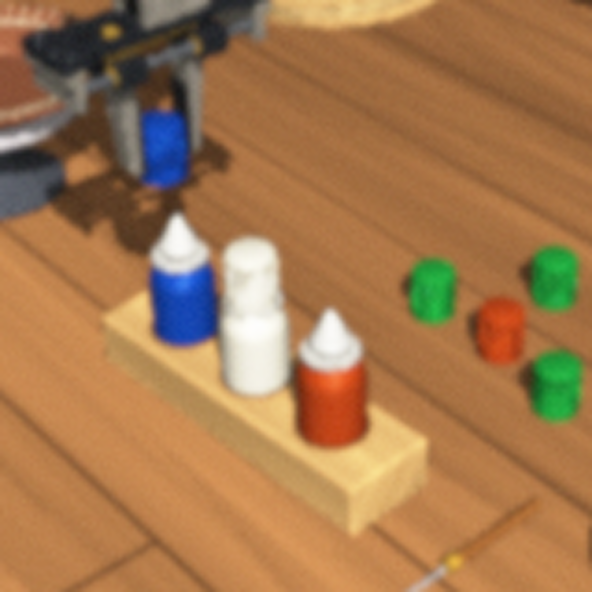

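The move overshot x by 9 mm because my ramp rows summed too high. I'll correct that and lower the cap over the nozzle.

>>> {"op": "drive_tool", "data": {
  "rows": [
    [[0.02,-0.11,0],[0,0,0],1],
    [[0,0,0],[0,0,0],1],
    [[0,0,0.15],[0,0,0],1],
    [[0,0,0.15],[0,0,0],1],
    [[0,0,0.1],[0,0,0],1],
    [[0,0,0.1],[0,0,0],1],
    [[0,0,0.1],[0,0,0],1],
    [[0,0,0.1],[0,0,0],1],
    [[0,0,0.05],[0,0,0],1],
    [[0,0,0],[0,0,0],1]
  ]
}}

```text
clock: 7.85
eef_pos: [0.6736, -0.0648, 0.3486]
orientation: [-2.219, -2.222, 0.001]
contact_force: [0.2, -0.4, 0.3]
grip_width: 0.0406
```

>>> {"op": "drive_tool", "data": {
  "rows": [
    [[-0.015,0,0.03],[0,0,0],1],
    [[0,0,0.03],[0,0,0],1],
    [[0,0,0.03],[0,0,0],1],
    [[0,0,0.02],[0,0,0],1]
  ]
}}

```text
clock: 8.25
eef_pos: [0.6739, -0.0657, 0.3411]
orientation: [2.219, 2.223, 0.002]
contact_force: [0.1, 0.9, 5.3]
grip_width: 0.0407
```

>>> {"op": "drive_tool", "data": {
  "rows": [
    [[0,0,0.03],[0,0,0],1],
    [[0,0,0.03],[0,0,0],1]
  ]
}}

```text
clock: 8.45
eef_pos: [0.6742, -0.0652, 0.3382]
orientation: [2.218, 2.222, 0.003]
contact_force: [-2.2, 0.9, 11.6]
grip_width: 0.0404
```

>>> {"op": "drive_tool", "data": {
  "rows": [
    [[0,0,0.03],[0,0,0],1],
    [[0,0,0.03],[0,0,0],1]
  ]
}}

```text
clock: 8.65
eef_pos: [0.6738, -0.0655, 0.3307]
orientation: [2.219, 2.223, 0.002]
contact_force: [1.2, 0.6, -3.5]
grip_width: 0.0408
```

Contact at rim ≈140 mm, an 11.6 N peak, then the force dropped to −3.5 N: that is the click. Now pressing to the ledge.

>>> {"op": "drive_tool", "data": {
  "rows": [
    [[0,0,0.03],[0,0,0],1],
    [[0,0,0.03],[0,0,0],1]
  ]
}}

```text
clock: 8.85
eef_pos: [0.6737, -0.0658, 0.3282]
orientation: [2.22, 2.223, -0.002]
contact_force: [-9.5, 1.2, 24.2]
grip_width: 0.0404
```

>>> {"op": "drive_tool", "data": {
  "rows": [
    [[0,0,0.03],[0,0,0],1],
    [[0,0,0.02],[0,0,0],1]
  ]
}}

```text
clock: 9.05
eef_pos: [0.6736, -0.0655, 0.3281]
orientation: [2.219, 2.222, -0.002]
contact_force: [-16.3, -0.0, 38.5]
grip_width: 0.0406
```

Hard stop at TCP z 0.328, as predicted, so blue is home. Releasing.

>>> {"op": "drive_tool", "data": {
  "rows": [
    [[0,0,-0.05],[0,0,0],1],
    [[0,0,0],[0,0,0],0.7],
    [[0,0,0],[0,0,0],0.4],
    [[0,0,0],[0,0,0],0.4],
    [[0,0,0],[0,0,0],0.4],
    [[0,0,0],[0,0,0],0.4],
    [[0,0,-0.1],[0,0,0],0.4],
    [[0,0,-0.2],[0,0,0],0.4],
    [[0,0,-0.3],[0,0,0],0.4],
    [[0,0,-0.3],[0,0,0],0.4],
    [[0,0,-0.1],[0,0,0],0.4],
    [[0,0,0],[0,0,0],0.4]
  ]
}}

```text
clock: 10.25
eef_pos: [0.674, -0.0658, 0.4086]
orientation: [2.218, 2.221, 0.003]
contact_force: [-0.5, -0.3, -0.3]
grip_width: 0.0552
```

```bash
python3 - <<'E'
from h import *
o,s=wsnap();save("w4.png",s["color"]);P=cloud(s)
print(o["eef_pos"],o["orientation"],o["contact_force"])
q=P.reshape(-1,3)
l=q[(abs(q[:,2]-.174)<.006)&(np.hypot(q[:,0]-.673,q[:,1]+.066)<.03)];print("captop",len(l),(l.min(0)+l.max(0))/2,np.ptp(l,0),np.median(l[:,2]))
sc=optics.snapshot("scene");save("s4.png",cv2.resize(sc["color"][130:290,220:380],None,fx=3.7,fy=3.7,interpolation=cv2.INTER_CUBIC))
E
```

```text
[ 0.67399441 -0.06582373  0.40857798] [2.21776989 2.22085659 0.00349949] [-0.48834803 -0.30232806 -0.34158212]
captop 2026 [ 0.67426707 -0.06577887  0.17194635] [0.0408741  0.04108278 0.00785476] 0.1732684346685569
```

View pics/s4.png

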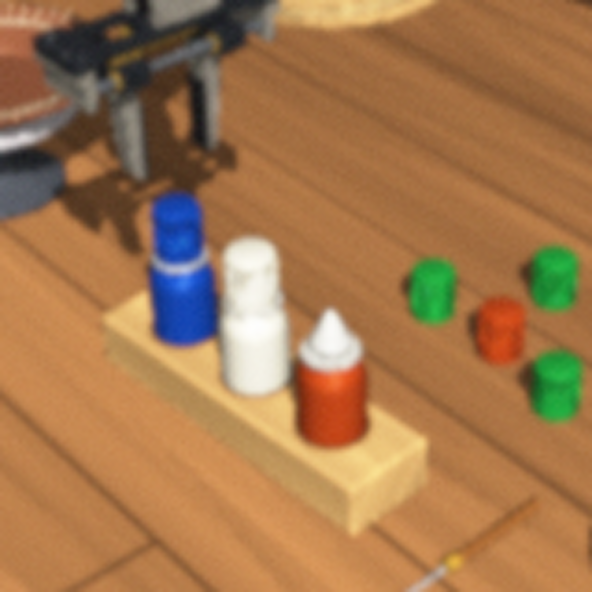

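View pics/w4.png

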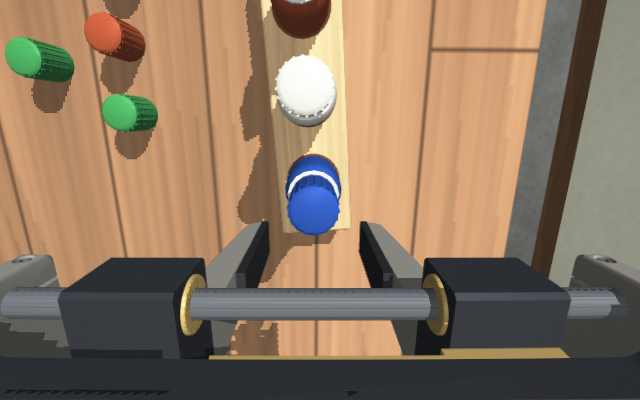

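The pictures show blue seated at wrist (315,205): its top is at 0.173 and it is centred within about 1 mm. On to the rust cap.

>>> {"op": "drive_tool", "data": {
  "rows": [
    [[0.15,-0.2,0],[0,0,0],0.4],
    [[0.24,-0.35,0],[0,0,0],0.4],
    [[0.24,-0.35,0],[0,0,0],0.4],
    [[0.24,-0.35,0],[0,0,0],0.4],
    [[0.24,-0.35,0],[0,0,0],0.4],
    [[0.24,-0.35,0],[0,0,0],0.4],
    [[0.24,-0.35,0],[0,0,0],0.4],
    [[0.24,-0.35,0],[0,0,0],0.4],
    [[0.12,-0.12,0],[0,0,0],0.4],
    [[0,0,0],[0,0,0],0.4],
    [[0,0,0],[0,0,0],0.4]
  ]
}}

```text
clock: 11.45
eef_pos: [0.4528, 0.089, 0.4061]
orientation: [2.221, 2.222, 0.0]
contact_force: [0.7, 0.4, 0.5]
grip_width: 0.0553
```

```bash
python3 - <<'E'
from h import *
o,s=wsnap();save("w5.png",s["color"]);P=cloud(s)
print(o["eef_pos"],o["orientation"],o["joints"].round(2))
q=P.reshape(-1,3)
m=(np.hypot(q[:,0]-.452,q[:,1]-.0903)<.03)&(abs(q[:,2]-.048)<.006)
t=q[m];print(len(t),t.mean(0),(t.min(0)+t.max(0))/2,np.ptp(t,0),cv2.minEnclosingCircle((t[:,:2]*1000).astype(np.float32)))
l=q[(abs(q[:,2]-.126)<.003)&(np.hypot(q[:,0]-.661,q[:,1]-.114)<.03)];print("ledgeR",len(l),(l.min(0)+l.max(0))/2,np.ptp(l,0))
n=q[(q[:,2]>.159)&(q[:,2]<.17)&(np.hypot(q[:,0]-.661,q[:,1]-.114)<.03)];print("tip",len(n),n.mean(0))
E
```

```text
[0.45277429 0.08895598 0.40609222] [2.22062499e+00 2.22194169e+00 1.22309852e-04] [ 0.33  0.21 -0.67  2.01  0.16  0.97 -0.41]
898 [0.45248837 0.09210636 0.04694928] [0.45216027 0.09148983 0.0461489 ] [0.03993649 0.04072841 0.00829691] ((452.6316223144531, 91.49610137939453), 20.7281551361084)
ledgeR 1020 [0.66004943 0.11424158 0.12518554] [0.04347234 0.04524793 0.00436713]
tip 82 [0.66083654 0.11475985 0.16089944]
```

View pics/w5.png

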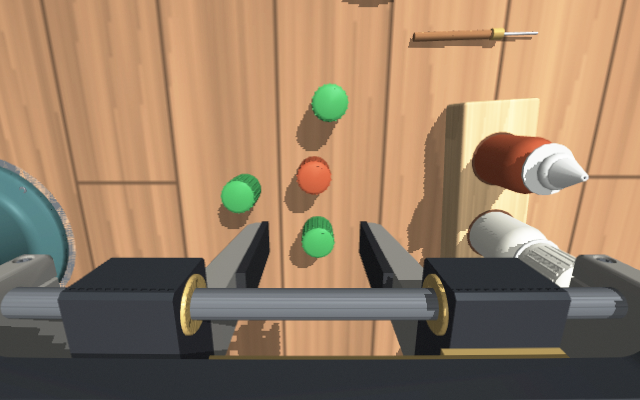

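The rust cap is at wrist (314,177), (0.4524, 0.0913); the greens at (238,195), (330,103) and (318,238) are clear of the fingers.

>>> {"op": "drive_tool", "data": {
  "rows": [
    [[0.028,-0.005,0.2],[0,0,0],0.4],
    [[0,0,0.4],[0,0,0],0.4],
    [[0,0,0.4],[0,0,0],0.4],
    [[0,0,0.4],[0,0,0],0.4],
    [[0,0,0.4],[0,0,0],0.4],
    [[0,0,0.3],[0,0,0],0.4],
    [[0,0,0.2],[0,0,0],0.4],
    [[0,0,0.2],[0,0,0],0.4],
    [[0,0,0.06],[0,0,0],0.4],
    [[0,0,0],[0,0,0],0.4],
    [[0,0,0],[0,0,0],0.4]
  ]
}}

```text
clock: 12.6
eef_pos: [0.4521, 0.0917, 0.2017]
orientation: [2.22, 2.222, 0.001]
contact_force: [0.7, 0.3, -0.7]
grip_width: 0.0551
```

>>> {"op": "drive_tool", "data": {
  "rows": [
    [[0,0,0],[0,0,0],0.6],
    [[0,0,0],[0,0,0],0.8],
    [[0,0,0],[0,0,0],1],
    [[0,0,0],[0,0,0],1],
    [[0,0,0],[0,0,0],1],
    [[0,0,0],[0,0,0],1],
    [[0,0,0],[0,0,0],1],
    [[0,0,0],[0,0,0],1]
  ]
}}

```text
clock: 13.4
eef_pos: [0.4519, 0.092, 0.2021]
orientation: [2.219, 2.222, 0.001]
contact_force: [0.3, -0.7, 6.8]
grip_width: 0.0407
```

>>> {"op": "drive_tool", "data": {
  "rows": [
    [[0,0,-0.1],[0,0,0],1],
    [[0,0,-0.3],[0,0,0],1],
    [[0,0,-0.4],[0,0,0],1],
    [[0,0,-0.4],[0,0,0],1],
    [[0,0,-0.4],[0,0,0],1],
    [[0,0,-0.4],[0,0,0],1],
    [[0,0,-0.4],[0,0,0],1],
    [[0,0,-0.2],[0,0,0],1],
    [[0,0,0],[0,0,0],1],
    [[0,0,0],[0,0,0],1]
  ]
}}

```text
clock: 14.4
eef_pos: [0.451, 0.0918, 0.4091]
orientation: [2.22, 2.223, -0.001]
contact_force: [-0.9, -0.6, 0.1]
grip_width: 0.0405
```

```bash
python3 - <<'E'
from h import *
o,s=wsnap();save("w6.png",s["color"]);P=cloud(s)
print(o["eef_pos"],o["grip_width"],o["contact_force"])
q=P.reshape(-1,3);c=s["color"].reshape(-1,3).astype(int)
bl=(c[:,0]>100)&(c[:,0]>c[:,2]+60)
d=q-o["eef_pos"]
m=bl&(np.hypot(d[:,0],d[:,1])<.035)&(abs(d[:,2]+.171)<.06)
t=d[m];print("cap in hand",m.sum(),t.min(0),t.max(0))
l=q[(abs(q[:,2]-.126)<.003)&(np.hypot(q[:,0]-.661,q[:,1]-.114)<.03)];print("ledgeR",len(l),(l.min(0)+l.max(0))/2,np.ptp(l,0))
E
```

```text
[0.45101286 0.09179424 0.40911115] 0.04054700238796996 [-0.88973796 -0.58597245  0.1126765 ]
cap in hand 5708 [-0.0340669  -0.0166544  -0.20270917] [ 0.02479809  0.02037004 -0.11201815]
ledgeR 993 [0.65971996 0.11436534 0.12549337] [0.04350666 0.04516137 0.00492785]
```

View pics/w6.png

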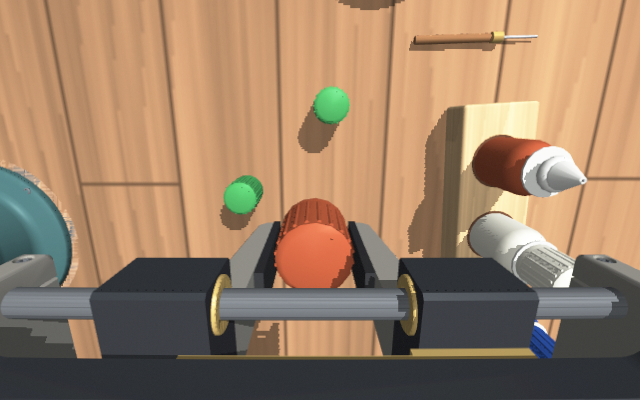

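>>> {"op": "drive_tool", "data": {
  "rows": [
    [[0.02,0.16,0],[0,0,0],1],
    [[0.04,0.38,0],[0,0,0],1],
    [[0.04,0.38,0],[0,0,0],1],
    [[0.04,0.38,0],[0,0,0],1],
    [[0.04,0.38,0],[0,0,0],1],
    [[0.04,0.38,0],[0,0,0],1],
    [[0.04,0.38,0],[0,0,0],1],
    [[0.02,0.18,0],[0,0,0],1],
    [[0,0,0],[0,0,0],1],
    [[0,0,0],[0,0,0],1],
    [[0,0,0],[0,0,0],1]
  ]
}}

```text
clock: 15.55
eef_pos: [0.6605, 0.1149, 0.4087]
orientation: [-2.219, -2.223, 0.002]
contact_force: [0.3, -0.6, -0.8]
grip_width: 0.0406
```

```bash
python3 - <<'E'
from h import *
o,s=wsnap();save("w7.png",s["color"]);P=cloud(s)
print(o["eef_pos"],o["orientation"])
q=P.reshape(-1,3)
l=q[(abs(q[:,2]-.126)<.003)&(np.hypot(q[:,0]-.661,q[:,1]-.114)<.03)];print("ledgeR",len(l),(l.min(0)+l.max(0))/2,np.ptp(l,0))
E
```

```text
[0.66047212 0.11485389 0.40866632] [-2.21861880e+00 -2.22301414e+00  2.12255529e-03]
ledgeR 699 [0.66238283 0.12126693 0.1252902 ] [0.04572745 0.0333387  0.00382025]
```

View pics/w7.png

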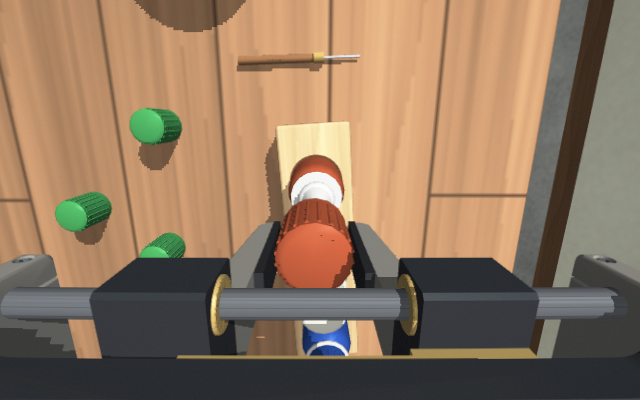

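>>> {"op": "drive_tool", "data": {
  "rows": [
    [[-0.01,0.01,0],[0,0,0],1],
    [[0,0,0],[0,0,0],1],
    [[0,0,0.15],[0,0,0],1],
    [[0,0,0.15],[0,0,0],1],
    [[0,0,0.1],[0,0,0],1],
    [[0,0,0.1],[0,0,0],1],
    [[0,0,0.1],[0,0,0],1],
    [[0,0,0.1],[0,0,0],1],
    [[0,0,0.05],[0,0,0],1],
    [[0,0,0],[0,0,0],1]
  ]
}}

```text
clock: 16.6
eef_pos: [0.6617, 0.1138, 0.3486]
orientation: [-2.219, -2.223, 0.001]
contact_force: [-0.2, 0.6, -0.5]
grip_width: 0.041
```

>>> {"op": "drive_tool", "data": {
  "rows": [
    [[0,0,0.03],[0,0,0],1],
    [[0,0,0.03],[0,0,0],1],
    [[0,0,0.03],[0,0,0],1]
  ]
}}

```text
clock: 16.9
eef_pos: [0.6619, 0.1139, 0.3424]
orientation: [2.22, 2.223, 0.001]
contact_force: [0.8, 0.1, 0.2]
grip_width: 0.0409
```

>>> {"op": "drive_tool", "data": {
  "rows": [
    [[0,0,0.03],[0,0,0],1],
    [[0,0,0.03],[0,0,0],1]
  ]
}}

```text
clock: 17.1
eef_pos: [0.6622, 0.1147, 0.3394]
orientation: [2.219, 2.223, 0.004]
contact_force: [-2.6, 0.8, 11.9]
grip_width: 0.0404
```

>>> {"op": "drive_tool", "data": {
  "rows": [
    [[0,0,0.03],[0,0,0],1],
    [[0,0,0.03],[0,0,0],1]
  ]
}}

```text
clock: 17.3
eef_pos: [0.6619, 0.1145, 0.3333]
orientation: [2.219, 2.223, 0.003]
contact_force: [0.3, 0.8, -0.1]
grip_width: 0.0408
```

>>> {"op": "drive_tool", "data": {
  "rows": [
    [[0,0,0.03],[0,0,0],1],
    [[0,0,0.03],[0,0,0],1]
  ]
}}

```text
clock: 17.5
eef_pos: [0.6618, 0.114, 0.3282]
orientation: [-2.22, -2.223, 0.001]
contact_force: [-5.4, -0.5, 14.4]
grip_width: 0.041
```

>>> {"op": "drive_tool", "data": {
  "rows": [
    [[0,0,0.03],[0,0,0],1],
    [[0,0,0.02],[0,0,0],1]
  ]
}}

```text
clock: 17.7
eef_pos: [0.6616, 0.1143, 0.328]
orientation: [2.219, 2.222, -0.002]
contact_force: [-12.6, -3.9, 31.7]
grip_width: 0.0404
```

>>> {"op": "drive_tool", "data": {
  "rows": [
    [[0,0,0],[0,0,0],1],
    [[0,0,0],[0,0,0],1]
  ]
}}

```text
clock: 17.9
eef_pos: [0.6615, 0.1143, 0.3281]
orientation: [2.219, 2.222, -0.001]
contact_force: [-9.8, -1.9, 23.5]
grip_width: 0.0408
```

Clicked and stopped hard at 0.328. I'll check that the press holds and that everything is in place.

>>> {"op": "drive_tool", "data": {
  "rows": [
    [[0,0,0],[0,0,0],1],
    [[0,0,0],[0,0,0],1],
    [[0,0,0],[0,0,0],1],
    [[0,0,0],[0,0,0],1],
    [[0,0,0],[0,0,0],1],
    [[0,0,0],[0,0,0],1],
    [[0,0,0],[0,0,0],1],
    [[0,0,0],[0,0,0],1],
    [[0,0,0],[0,0,0],1],
    [[0,0,0],[0,0,0],1]
  ]
}}

```text
clock: 18.9
eef_pos: [0.6615, 0.1142, 0.3281]
orientation: [2.219, 2.222, -0.001]
contact_force: [-10.5, -3.0, 23.1]
grip_width: 0.0405
```

```bash
python3 - <<'E'
from h import *
o,s=wsnap();P=cloud(s);q=P.reshape(-1,3);save("w8.png",s["color"])
print(o["clock"],o["eef_pos"],o["contact_force"],o["grip_width"])
d=q-o["eef_pos"];c=s["color"].reshape(-1,3).astype(int)
m=(c[:,0]>90)&(c[:,0]>c[:,2]+50)&(np.hypot(q[:,0]-.6615,q[:,1]-.114)<.024)&(q[:,2]>.165)
t=q[m];print("rust top",m.sum(),(t.min(0)+t.max(0))/2,np.median(t[:,2]))
sc=optics.snapshot("scene");save("s8.png",cv2.resize(sc["color"][130:290,220:380],None,fx=3.7,fy=3.7,interpolation=cv2.INTER_CUBIC))
tp=optics.snapshot("top");save("t8.png",tp["color"])
E
```

```text
18.9 [0.66154897 0.11423728 0.32807761] [-10.51615049  -2.98428687  23.07497566] 0.04049549010589844
rust top 5077 [0.66209177 0.11731304 0.21227863] 0.17339920118057223
```

View pics/s8.png

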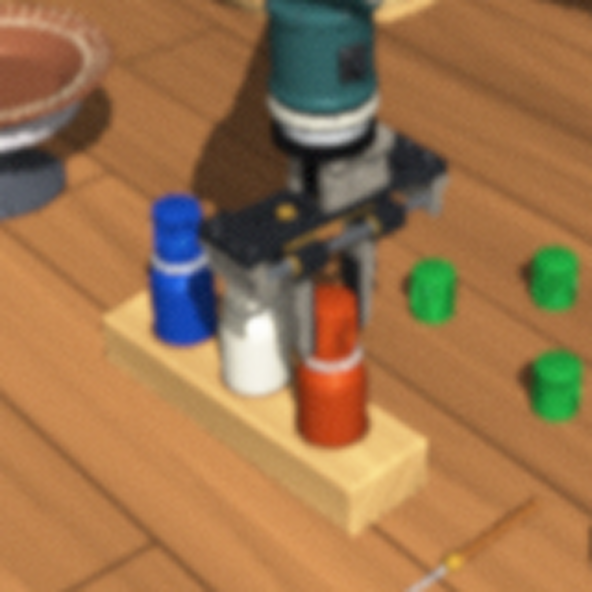

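View pics/t8.png

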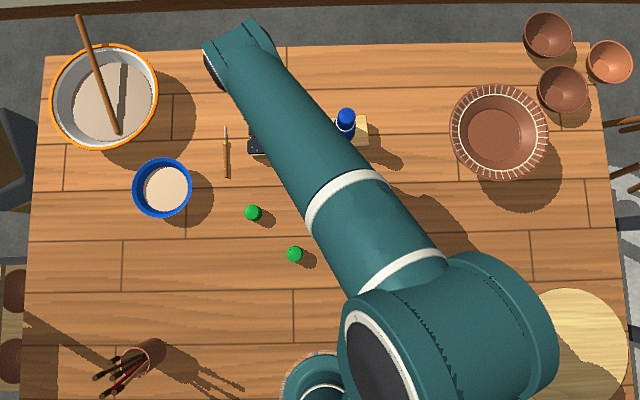

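Both caps are seated, the press is steady at 23 N, and the plate, basin and needle tool are at their starting pixels. Handing in.

```bash
python3 -c "
from rig import manip
print(manip.finish_job()); print(manip.get_obs()['contact_force'])"
```

```text
the job is handed in; nothing more can be done
None
the job is handed in; nothing more can be done
```

Both caps are on the bottles of their own colour and pressed fully home. I handed the job in at about 19 s, with the fingers still holding the rust cap and pressing it down. `finish_job()` gives no verdict, so what follows rests on my own last checks.

- **Blue cap:** it clicked at about 11.6 N and stopped hard on the ledge at the predicted height. After I let go, its top measured 173 mm above the bench (174 mm expected), and it was centred within about 1 mm.
- **Rust cap:** it clicked at about 12 N and stopped hard at the same tool height, with its top at about 173 mm. The downward press held at about 23 N for over a second. There was also about 10 N of sideways force from the arm.
- **Bystanders:** the plate, basin and needle tool looked unmoved in the last top view. The green caps were not touched; one of the three was hidden behind the arm in that view but visible in the scene view.
- **Checks that disagreed or failed:**
  - I overshot x by 9 mm above the blue bottle and corrected it before lowering.
  - I could not check the rust cap's sideways position from the last wrist picture, because other pixels mixed into the measurement. Its centring rests on the tool position, within about 1 mm of the measured ledge.

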